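# Wedge a painted panel tight in its clamp with a mallet

### The job

Take the mallet from the rubber mat and, with several separate light taps on the orange butt of the wooden wedge, drawing the mallet clear back after each tap, drive the wedge along its fence until it stops advancing and holds the painted panel tight against its stops. Tap gently so that the panel is not crushed, touch the wedge with nothing but the mallet and the panel not at all, and leave the other things on the bench where they are. Then lay the mallet back down on the mat and let go.

Things in the scene. Friction and masses are not known exactly. Their poses are not given: they have to be found in the camera images.
- clamp: Plywood base board of the wedge clamp, 250 x 200 x 8 mm, fixed, placed and turned anew each time. Origin on the bench under the board, z up. The panel lies on it between a dark side stop at +x (pinned anew within a few mm, not measured), a dark end stop at -y, and the wedge at -x. The dark fence outside the wedge ends 34 mm over the bench.
- wedge: Brown wedge, 170 mm long, from 9 to 35 mm over the bench, taper 1 in 6. It slides along the fence towards (0.164, -0.986) in the clamp's frame, 85 mm at most, and closes 1 mm on the panel per 6 mm. It is tight after 20 to 65 mm, depending on the stop. Until then it takes about 5 to 9 N to move; tight means that a tap of some 15 N no longer moves it; it then stays so. Origin at the toe.
- wedge_butt (a point): Centre of the wedge's orange butt face (40 mm wide, 26 mm high, 22 mm over the bench), which faces the clamp's +y and stays outside the board's +y edge or close to it. Axes as the clamp's.
- panel: Loose light wooden panel, 110 x 120 x 18 mm, 0.22 kg, with a round green painted patch on top, lying flat on the base board with a little play. Origin at the centre of its underside, z up. Squeezing it with more than 60 N crushes its edge.
- mallet_grip (a point): Point to grip on the mallet's handle: on its centre line, 16 mm over the mallet's underside, 48 mm from the head's centre. The handle is a wooden bar 16 mm wide (y) and 20 mm high (z) along x; +x points to the head. It is free from 31 mm at +x to 97 mm at -x, where a black pommel 32 mm high keeps the lying mallet level. Mallet 0.3 kg.
- mallet_head (a point): Centre of the mallet's head: steel with white faces, 64 mm long along the mallet's y (faces at +32 and -32 mm), 34 mm in x, 32 mm high. Axes as the mallet's.
- mallet: The whole mallet, origin under the grip point on its underside.
- mat: Black rubber mat, 290 x 190 x 3 mm, fixed on the bench; origin at the centre of its underside. The mallet lies on it, and must lie on it again at the end with its grip point within 80 mm of the mat's centre.
- dropper: Bystander: black dropper bottle, 34 mm diameter, 90 mm high. Origin under its centre.
- papercup: Bystander: white cup, 76 mm diameter, 95 mm high. Origin under its centre.
- tin: Bystander: flat black tin with red cap, 55 x 32 mm, 118 mm high. Origin under its centre.
- water: Bystander: clear bottle with green cap, 64 mm diameter, 190 mm high. Origin under its centre.
- paintpot: Bystander: green paint pot, 36 mm diameter, 38 mm high. Origin under its centre.
- paintpot2: Bystander: blue paint pot, 36 mm diameter, 38 mm high. Origin under its centre.
Mind the look-alikes: they are no part of the job. What is shaped like the mallet but green or yellow is not meant. Leave any red look-alike of the panel alone.

How it is judged (in metres and radians):
On the way, in this order (a step that is already met when the one before it is completed fails the run):
1. the mallet taps the wedge (contact force between mallet and wedge above 2 N).
2. the mallet is drawn clear of the wedge (head at least 10 mm off the butt) (contact force between mallet and wedge below 0.1 N and horizontal distance between mallet_head and wedge_butt above 0.042 m), for 0.05 s.
3. the mallet taps the wedge again (contact force between mallet and wedge above 2 N).
At the end, for the whole second after the job is handed in: The wedge is at rest and by itself squeezes the panel with more than 6 N, the panel lies flat, and the mallet lies still and level on the mat, its grip point within 80 mm of the mat's centre (contact force between wedge and panel above 6 N and linear speed of wedge below 0.003 m/s and linear speed of panel below 0.01 m/s and angle between panel's own z axis and vertical below 0.05 rad and horizontal distance between mallet_grip and mat below 0.08 m and height (world z) of mallet_grip below 0.028 m and angle between mallet's own z axis and vertical below 0.15 rad and linear speed of mallet below 0.02 m/s and contact force between mallet and wedge below 0.1 N); the robot touches nothing.
It fails at once if the panel is crushed: squeezed by the wedge with more than 60 N (contact force between wedge and panel above 60 N).
It fails at once if the wedge or the panel is touched by the gripper or the arm (more than 1 N) (contact force between any of the fingers, the arm and wedge above 1 N or contact force between any of the fingers, the arm and panel above 1 N).
It fails at once if the panel is struck or pushed with the mallet (more than 3 N) (contact force between mallet and panel above 3 N).
It fails at once if a bystander is moved by more than 20 mm (distance of any of dropper, papercup, tin, water, paintpot, paintpot2 from where it was at the start of the episode above 0.02 m).
It also fails if it takes over 64 s, if anything falls off the work surface, if the arm or the gripper's body presses on something with over 40 N, if the wrist force passes 120 N, or if a joint passes its speed limit or range.

### The arm

A 6-joint arm with a two-finger parallel gripper is mounted at the origin on the work surface. World frame = base frame: x ahead of the robot, y to its left, z up, the work surface at z = 0. Lengths are in mm, angles in rad, forces in N, time in s.
With the tool pointing down it reaches from about 275 to 775 mm from the base axis. Payload 14.6 kg.
Tool frame: the origin (TCP) lies at the very end of the fingers, on their centre line; the grasp point (between the pads) lies ctrl.pinch_z behind it (ctrl.pinch_z is the distance from the TCP to the grasp point, in mm); z points along the fingers, y is the direction in which the jaws open and shut (so a half turn about z gives the same grasp; the last joint's range is limited). The gripper opens to 85 mm and grips with 20 to 120 N. Pads are 22 mm wide; open, the fingers measure 114 mm over their backs; the gripper's body (76 mm by 85 mm) begins 54 mm behind the grasp point. The pads swing forward as they close: fully open they stand 13 mm farther back than shut.
Start: joints at [-0.155, 0.263, -0.048, 1.259, 0, 1.415], TCP at [525.003, -0.006, 231.278] pointing down, gripper open.
Joint ranges: [-2.65, 2.65], [-0.89, 1.7], [-1.18, 1.37], [-2.13, 2.11], [-1.35, 1.29], [-3.14, 3.14]. Speed limits (rad/s): [1.89, 1.89, 2.57, 2.79, 3.14, 3.14].

### API

Orientations are given as a rotation vector (axis times angle).
In Python, from rig import ctrl gives the robot as it stands.
- The arm moves only by the tool arm_command, never from a script. Its argument "rows" is a list of rows, each a list of 3 entries, a list of its own where there are three numbers: the closure in counts, from 0 (fully open) to 255 (shut), then the shift along the tool's x, y, z in cm, then the turn, a rotation vector about the tool's x, y, z in degrees. A call has exactly 10 rows; each row is the pose to reach, as a shift and turn from the pose commanded when the call began, along the tool's axes at that moment; what a row does not reach only later rows make up. A row lasts 1/10 s, in which the tool goes at most 50 mm and 8.59 degrees, less where a joint would pass 70% of its speed; a pose out of reach is approached as far as the arm can. A call with a gripper value outside its range is refused whole. The fingers move at their own pace and stop on an object; "squeeze" is the grip in N (left out, the last holds). Time passes only in rows, so rows that repeat a pose let the fingers close, or fill a call up. It gives the time, the measured TCP pose, the force and the opening at its end, in the units of the state.
- ctrl.state(): the state, without advancing time (a new reading comes with each control period).
- ctrl.grab_frame(name): name is "scene" or "side" or "wrist"; returns a dict with "image" (400x640x3 uint8, blue, green, red), "fovy" (degrees; the focal length in pixels is half the picture's height over the tangent of half this angle, whatever the lens; pixels are square), "cx", "cy" (the principal point, pixels), "D" ([k1, k2, p1, p2, k3] as OpenCV has them; the pictures are not rectified), "extrinsics" (4x4, takes a point from world to camera coordinates). Camera axes: x right, y down, z forward; pixel columns grow to the right and rows downward; lengths in mm; the calibration is good to about 2 mm. A picture is of the moment at which its call begins. There is no depth.
- ctrl.hand_in(): hands the job in, once; it reports no verdict.
Trained networks look in a picture, given as the dict that the camera call returned (one of the last four; its "shot" number tells which), for a name from the list of things; names that differ only in an ending like _2 or _b are one class to them, and where a whole thing is asked for, a point or a joint stands for the part that bears it (a point fixed in the world has none). Each returns a list of dicts, best first, with "confidence" (0 to 1); they miss things now and then, are a little off and sometimes report something else, mostly with a low value. They report only what shows in the picture. A call takes as long as a camera call. They do not tell look-alikes from the thing itself.
- ctrl.look_for(picture, label): "extent" ([left, top, right, bottom] as shares, 0 to 1, of the picture: columns of its width, rows of its height, round what is visible of it).
- ctrl.landmark_of(picture, label): "position" ([column, row] as shares, 0 to 1, of the picture: columns of its width, rows of its height: a listed point, or the origin of a listed thing).
The state is a dict: "clock": time; "joint_positions": joint angles; "dq": joint speeds; "tau": joint torques, N m; "tool_pos": TCP position; "tcp_rot": TCP orientation; "wrist_force": force on the tool from outside, world axes, zero at the start; "wrist_torque": the same for the moment, N m; "opening": finger opening in mm.
Only numpy, scipy, OpenCV 4.12 (cv2) and the standard library are available. Lean on these libraries where they do the work, as an engineer would, in place of code of your own. Each camera call takes 0.05 s, during which the arm holds its last target.

## Working session

There is one attempt and no reset: what is moved stays moved. The work goes in short steps, Python scripts to look and compute and a tool call to move; the robot and the scene stay as the last step left them, time stands still between calls to the robot, and variables do not carry over. Pictures are saved under pics/ and viewed, and the job is handed in when it is done.

Besides the shell and the picture viewer there is one more tool, called as name(argument=value, ...) on one line, values as JSON. arm_command: Moves the arm, as the interface text tells. Its arguments: {"type":"object","properties":{"rows":{"type":"array"},"squeeze":{"type":"number"}},"required":["rows"]}

```bash
ls; mkdir -p pics; cat > h.py <<'E'
import numpy as np, cv2
from rig import ctrl
def K(f):
    F=200/np.tan(np.radians(f["fovy"])/2)
    return np.array([[F,0,f["cx"]],[0,F,f["cy"]],[0,0,1.]])
def ray(f,px):
    u=cv2.undistortPoints(np.array([[px]],float),K(f),np.array(f["D"],float))[0,0]
    E=np.array(f["extrinsics"]);R=E[:3,:3];t=E[:3,3]
    return -R.T@t, R.T@np.array([u[0],u[1],1])
def at_z(f,px,z):
    c,d=ray(f,px); return c+d*(z-c[2])/d[2]
def proj(f,P):
    E=np.array(f["extrinsics"]);r=cv2.Rodrigues(E[:3,:3])[0]
    return cv2.projectPoints(np.array(P,float).reshape(-1,1,3),r,E[:3,3],K(f),np.array(f["D"],float))[0].reshape(-1,2)
E
python3 - <<'E'
from h import *
s=ctrl.state();print(s, ctrl.pinch_z)
L=["clamp","wedge","wedge_butt","panel","mallet_grip","mallet_head","mallet","mat","dropper","papercup","tin","water","paintpot"]
for n in ["scene","side","wrist"]:
    f=ctrl.grab_frame(n);cv2.imwrite(f"pics/{n}0.png",f["image"])
    print(n,f["shot"],f["fovy"],f["D"])
    for l in L:
        for d in ctrl.landmark_of(f,l)[:3]:
            p=np.array(d["position"])*[640,400]
            print(l,round(d["confidence"],2),p.round(1),at_z(f,p,{"wedge_butt":22,"mallet_grip":19,"mallet_head":19}.get(l,0)).round(0))
print(ctrl.state()["clock"])
E
```

```text
pics
{'clock': 0.0, 'joint_positions': array([-1.55317289e-01,  2.63565396e-01, -4.89150610e-02,  1.25936179e+00,
       -2.46227631e-05,  1.41552259e+00]), 'dq': array([ 0.00111232,  0.00211934,  0.00047532,  0.00092566, -0.00012167,
       -0.00102463]), 'tau': array([ 6.28219332e-04, -6.37613010e+01,  3.84567368e+01,  1.37825581e-02,
        8.02127857e-07, -5.80562346e-05]), 'tool_pos': array([5.24753450e+02, 1.71889929e-02, 2.30811090e+02]), 'tcp_rot': array([-2.22090241e+00, -2.22080571e+00,  9.99043025e-04]), 'wrist_force': array([0.21393384, 0.64466843, 0.18267528]), 'wrist_torque': array([ 0.06670683, -0.04053697, -0.02277338]), 'opening': 85.55084405772405} 18.700000000000003
scene 1 49.176545211740454 [-0.03968856  0.          0.          0.          0.        ]
clamp 0.89 [260.4 213.8] [628. -59.   0.]
wedge 0.6 [266.  207.3] [597. -73.   0.]
wedge_butt 0.73 [303.7 225. ] [572.  90.  22.]
panel 0.58 [247.2 212.3] [655. -93.   0.]
panel 0.58 [294.2 163.5] [ 385. -201.    0.]
mallet_grip 0.95 [394.6 259.7] [470. 359.  19.]
mallet_grip 0.7 [439.6 197.1] [168. 276.  19.]
mall
[... 1427 characters left out ...]

mallet 0.79 [284.3 162.4] [468. 361.   0.]
mallet 0.74 [263.7 130.2] [469. 586.   0.]
mallet 0.66 [203.8 200.3] [174. 283.   0.]
mat 0.76 [288.3 163.2] [479. 351.   0.]
dropper 0.6 [362.8 157.4] [723. 274.   0.]
dropper 0.49 [373.4 173.6] [711. 180.  -0.]
papercup 0.88 [385.8 348.3] [ 430. -374.   -0.]
tin 0.72 [447.5 362.1] [ 533. -458.    0.]
water 0.58 [474.1 322. ] [ 649. -403.    0.]
paintpot 0.55 [365.8 161. ] [722. 251.   0.]
paintpot 0.54 [355.3 145.9] [732. 347.   0.]
wrist 3 66.35326010621641 [0.00919412 0.         0.         0.         0.        ]
wedge 0.84 [376.8 227.1] [608. -84.   0.]
wedge_butt 0.86 [359.   84.3] [573.  93.  22.]
panel 0.56 [427.7 226.3] [675. -83.   0.]
2.1
```

View images.

View pics/scene0.png

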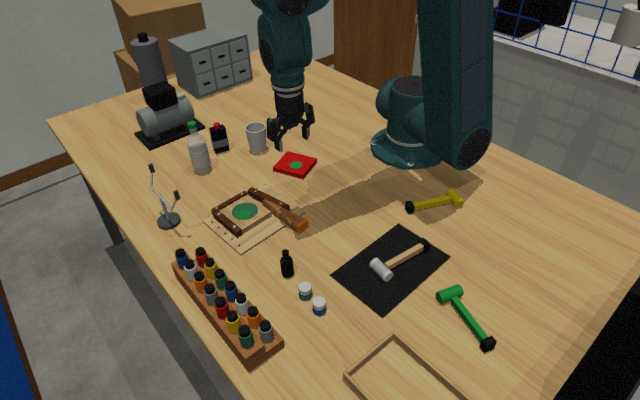

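View pics/side0.png

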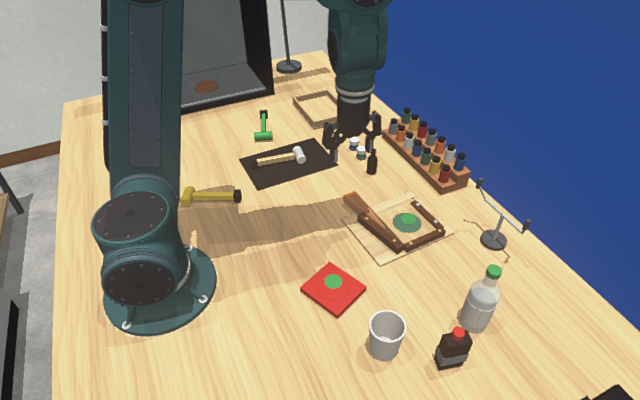

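View pics/wrist0.png

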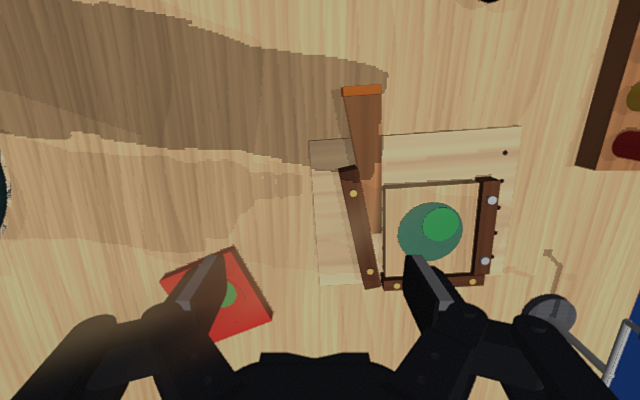

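```bash
python3 - <<'E'
from h import *
f=ctrl.grab_frame("wrist")
im=f["image"]
cv2.imwrite("pics/w_crop.png",cv2.resize(im[70:300,290:540],None,fx=3,fy=2.6)[:600,:750])
for n,p,z in [("boardTL",(309,141),8),("boardTR",(521,126),8),("boardBL",(320,285),8),("buttTL",(342,91),35),("buttTR",(381,86),35),("fence top",(339,168),34),("fence bot",(368,289),34)]:
    print(n,at_z(f,p,z).round(1))
s=ctrl.grab_frame("scene");cv2.imwrite("pics/s_crop.png",cv2.resize(s["image"][220:320,325:455],None,fx=5,fy=5))
g=ctrl.grab_frame("side");cv2.imwrite("pics/g_crop.png",cv2.resize(g["image"][130:200,230:345],None,fx=6,fy=6))
E
```

```text
boardTL [518.4  30.4   8. ]
boardTR [766.   47.6   8. ]
boardBL [ 532.8 -168.3    8. ]
buttTL [553.7  86.   35. ]
buttTR [594.3  90.9  35. ]
fence top [552.8   3.4  34. ]
fence bot [ 594.5 -156.7   34. ]
```

View pics/w_crop.png

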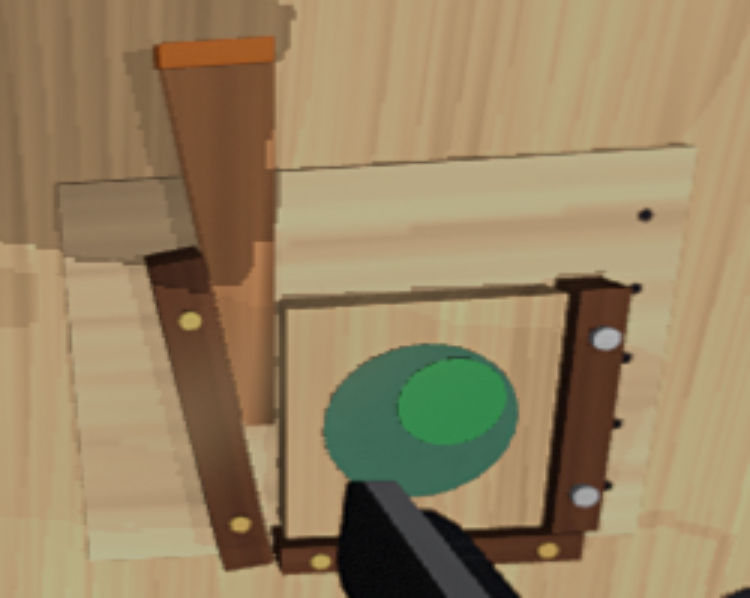

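View pics/s_crop.png

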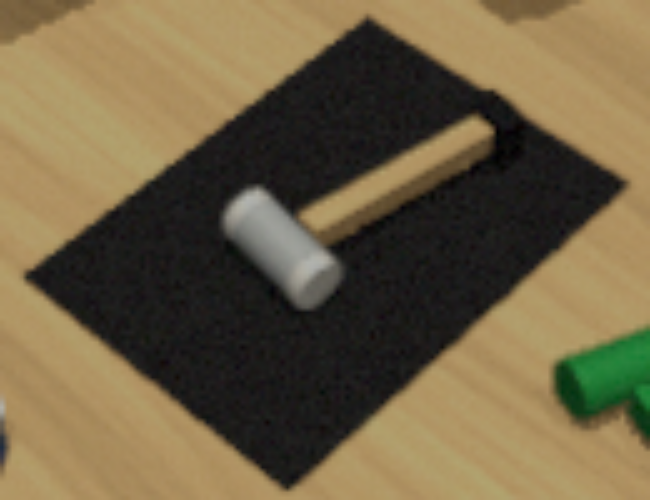

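arm_command(rows=[[0,[5,0,0],[0,0,0]],[0,[10,-1,0],[0,0,0]],[0,[15,-2,0],[0,0,0]],[0,[20,-3,0],[0,0,0]],[0,[25,-4,0],[0,0,0]],[0,[30,-4,0],[0,0,0]],[0,[35,-4,0],[0,0,0]],[0,[40,-4,0],[0,0,0]],[0,[40,-4,0],[0,0,0]],[0,[40,-4,0],[0,0,0]]], squeeze=100)

```text
clock: 3.25
tool_pos: [484.6, 400.9, 230.6]
tcp_rot: [-2.219, -2.224, 0.001]
wrist_force: [0.7, -1.2, -0.5]
opening: 85.4
```

```bash
python3 - <<'E'
from h import *
f=ctrl.grab_frame("wrist");cv2.imwrite("pics/w1.png",f["image"])
s=ctrl.state();print(s["clock"],s["tool_pos"],s["tcp_rot"])
for l,z in [("mallet_grip",19),("mallet_head",19),("mat",0)]:
    for d in ctrl.landmark_of(f,l)[:2]:
        p=np.array(d["position"])*[640,400]; print(l,round(d["confidence"],2),p.round(1),at_z(f,p,z).round(1))
E
```

```text
3.3 [484.87143486 399.78630406 230.9889149 ] [ 2.22065255e+00  2.22204830e+00 -1.04707310e-03]
mallet_grip 0.8 [296.7   0. ] [466.1 573.3  19. ]
mallet_grip 0.8 [ 77.9 252.2] [179.4 289.1  19. ]
mallet_head 0.82 [344.5 200.4] [521.4 360.6  19. ]
mallet_head 0.77 [280.7  49.5] [448.5 528.2  19. ]
mat 0.63 [308.8 199.8] [477.3 354.9   0. ]
```

View pics/w1.png

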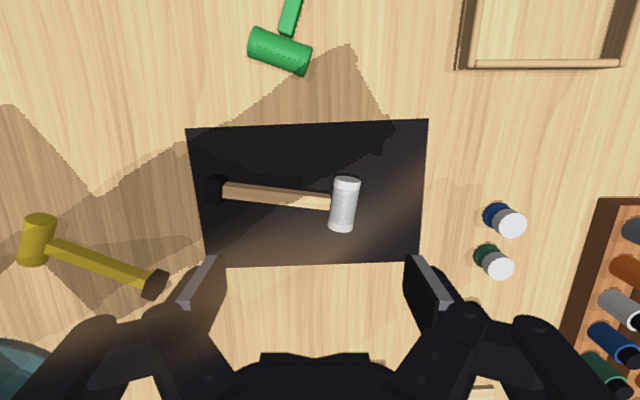

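```bash
python3 - <<'E'
import cv2
im=cv2.imread("pics/w1.png");cv2.imwrite("pics/w1c.png",cv2.resize(im[160:250,190:380],None,fx=4.2,fy=4.2,interpolation=cv2.INTER_CUBIC))
E
```

```text
(no output)
```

View pics/w1c.png

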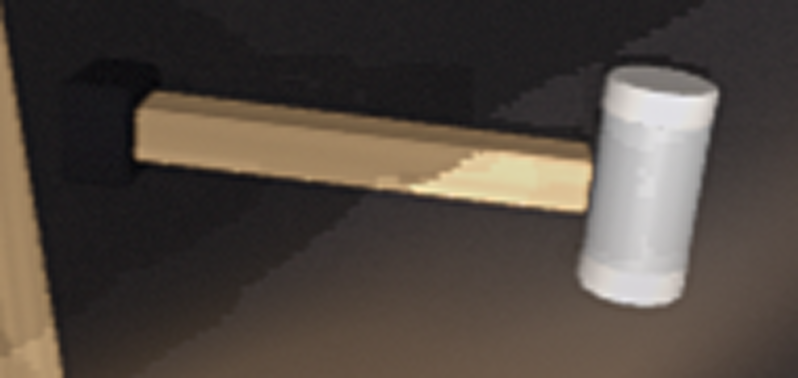

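```bash
python3 - <<'E'
from h import *
f=ctrl.grab_frame("wrist")
a=at_z(f,(222.6,192.4),29);b=at_z(f,(330,204.3),29);print(a,b,np.linalg.norm(b-a))
t=np.arctan2(b[1]-a[1],b[0]-a[0]);u=np.array([np.cos(t),np.sin(t)]);print(np.degrees(t))
g=b[:2]-31*u;h=b[:2]+17*u
print("grip",g,"head",h,"cam",ray(f,(320,200)))
g2=a[:2]+97*u;print(g2)
print([at_z(f,p,3)[:2].round(1) for p in [(186,129),(428,119),(420,261),(206,268)]])
s=ctrl.grab_frame("scene")
# verify by projecting handle lines
im=s["image"].copy()
for p in proj(s,[[*g,29],[*h,35],[*a[:2],29]]): cv2.circle(im,tuple(int(round(v*1)) for v in p),1,(0,0,255),-1)
cv2.imwrite("pics/s1.png",cv2.resize(im[220:320,325:455],None,fx=5,fy=5,interpolation=cv2.INTER_NEAREST))
E
```

```text
[376.51901369 371.52056115  29.        ] [503.86386285 356.49061125  29.        ] 128.22874093169813
-6.731227552625009
grip [473.07754852 360.1241839 ] head [520.74668038 354.49800689] cam (array([485.05039237, 477.8796235 , 375.38256894]), array([ 0.01859366, -0.31742163, -0.94832623]))
[472.85038432 360.15099509]
[array([332.3, 442.5]), array([619.2, 453.9]), array([629.9, 265. ]), array([335.3, 254.3])]
```

View pics/s1.png

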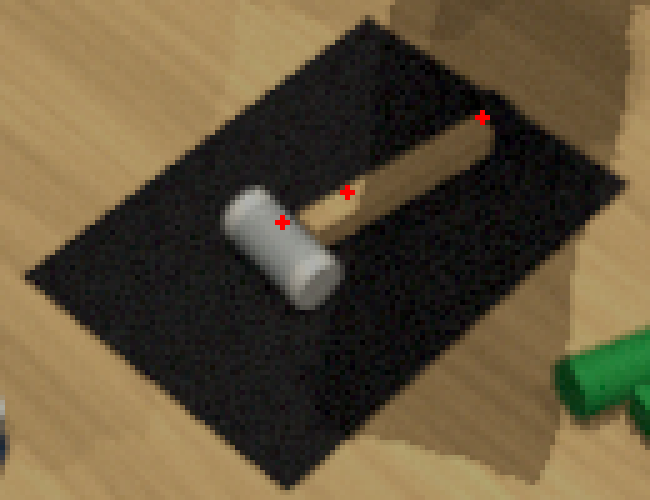

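```bash
python3 - <<'E'
from h import *
f=ctrl.grab_frame("wrist")
print(at_z(f,(190+665/4.2,160+66/4.2),3),at_z(f,(190+635/4.2,160+304/4.2),33), at_z(f,(190+635/4.2,160+304/4.2),19))
# pixel predictions of hypothesised mallet: handle top corners for grip y=360 / 364
t=np.radians(-6.7);u=np.array([np.cos(t),np.sin(t)]);n=np.array([-u[1],u[0]])
fs=ctrl.grab_frame("scene");fd=ctrl.grab_frame("side")
for k,fr in (("s",fs),("d",fd)):
  for dy in (0,4):
    im=fr["image"].copy()
    im=cv2.resize(im,None,fx=5,fy=5,interpolation=cv2.INTER_CUBIC)
    g=np.array([473,360+dy])
    for z in (29,9):
        c=[[*(g+a*u+b*n),z] for a,b in ((31,8),(-97,8),(-97,-8),(31,-8))]
        q=((proj(fr,c)+.5)*5-.5).round().astype(int).reshape(-1,1,2); cv2.polylines(im,[q],True,(0,0,255) if z==29 else (255,0,0),1)
    q0=proj(fr,[[*g,19]])[0]*5; x,y=q0.astype(int)
    cv2.imwrite(f"pics/{k}_{dy}.png",im[y-150:y+150,x-200:x+200])
a=[cv2.hconcat([cv2.imread(f"pics/{k}_{d}.png") for d in (0,4)]) for k in "sd"]
cv2.imwrite("pics/cmp.png",cv2.vconcat(a))
E
```

```text
[527.70870498 385.44635641   3.        ] [517.9375091  321.71051018  33.        ] [519.28117262 315.32002823  19.        ]
```

View pics/cmp.png

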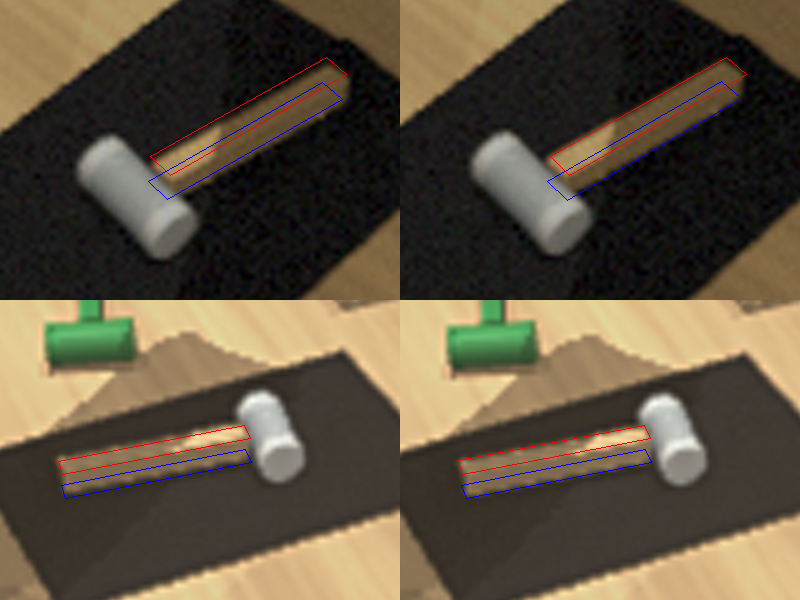

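```bash
python3 - <<'E'
from h import *
s=ctrl.state();print(s["clock"],s["joint_positions"].round(3),s["tool_pos"],s["tcp_rot"])
E
```

```text
3.7 [ 0.559  0.446  0.235  1.36  -0.     2.131] [485.20794747 399.38896877 231.53315685] [2.22232374e+00 2.22044741e+00 4.47603643e-04]
```

arm_command(rows=[[0,[-1,-0.3,1],[0,0,-8.3]],[0,[-2,-0.6,2],[0,0,-16.6]],[0,[-3,-0.9,3],[0,0,-25]],[0,[-3.85,-1.2,4],[0,0,-33.3]],[0,[-3.85,-1.2,6],[0,0,-41.6]],[0,[-3.85,-1.2,8],[0,0,-50]],[0,[-3.85,-1.2,10],[0,0,-58.3]],[0,[-3.85,-1.2,12],[0,0,-66.6]],[0,[-3.85,-1.2,14],[0,0,-75]],[0,[-3.85,-1.2,15],[0,0,-83.3]]])

```text
clock: 4.7
tool_pos: [472.4, 360.9, 79.8]
tcp_rot: [-0.175, -3.135, 0.001]
wrist_force: [0.4, 0.7, -0.3]
opening: 85.2
```

```bash
python3 - <<'E'
from h import *
s=ctrl.state();print(s["clock"],s["joint_positions"].round(3),s["tool_pos"],s["tcp_rot"])
f=ctrl.grab_frame("wrist");cv2.imwrite("pics/w2.png",f["image"])
f=ctrl.grab_frame("side");cv2.imwrite("pics/d2.png",cv2.resize(f["image"][70:210,200:400],None,fx=4,fy=4))
from scipy.spatial.transform import Rotation as R
print(R.from_rotvec(ctrl.state()["tcp_rot"]).as_matrix().round(3))
E
```

```text
4.7 [ 0.515  0.464 -0.161  0.948  0.     0.627] [472.44857092 360.9008923   79.80555085] [-1.74558798e-01 -3.13532824e+00  1.35674022e-03]
[[-0.993  0.115 -0.002]
 [ 0.115  0.993 -0.001]
 [ 0.002 -0.001 -1.   ]]
```

View pics/w2.png

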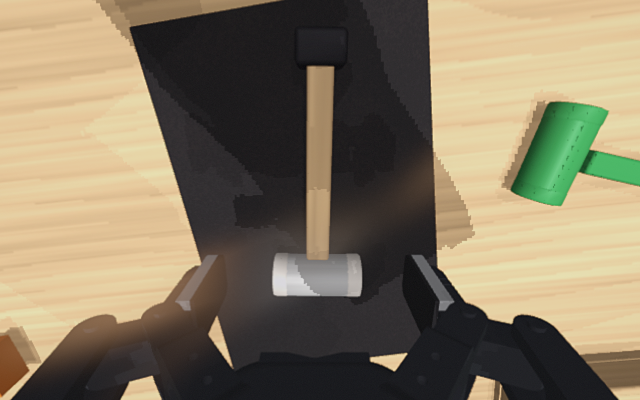

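View pics/d2.png

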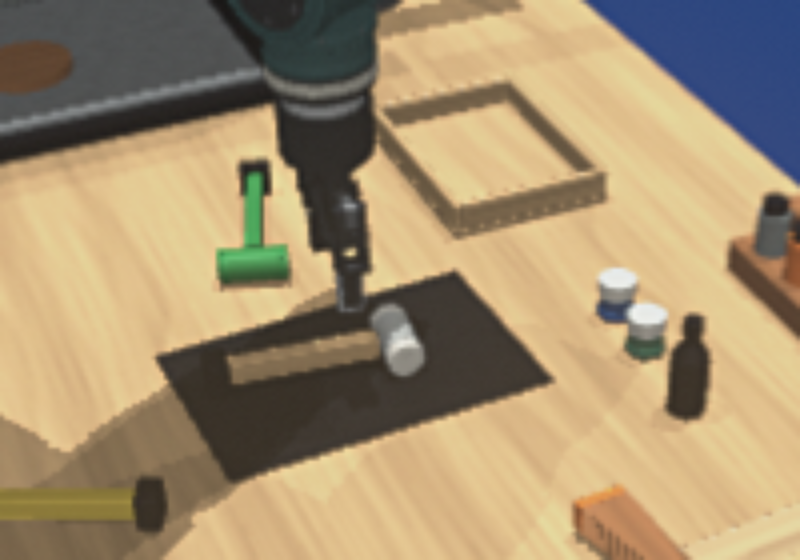

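arm_command(rows=[[0,[0,0,3],[0,0,0]],[0,[0,0,5.5],[0,0,0]],[0,[0,0,7.3],[0,0,0]],[0,[0,0,7.3],[0,0,0]],[255,[0,0,7.3],[0,0,0]],[255,[0,0,7.3],[0,0,0]],[255,[0,0,7.3],[0,0,0]],[255,[0,0,7.3],[0,0,0]],[255,[0,0,7.3],[0,0,0]],[255,[0,0,7.3],[0,0,0]]], squeeze=110)

```text
clock: 5.8
tool_pos: [473.3, 361.7, 9.1]
tcp_rot: [0.184, 3.135, 0.001]
wrist_force: [-1.3, -0.3, 10.0]
opening: 13.9
```

```bash
python3 - <<'E'
from h import *
print(ctrl.state())
f=ctrl.grab_frame("wrist");cv2.imwrite("pics/w3.png",f["image"])
E
```

```text
{'clock': 5.8, 'joint_positions': array([ 5.15777360e-01,  5.29703694e-01, -2.62096608e-01,  7.77984652e-01,
       -1.71074003e-05,  6.32831240e-01]), 'dq': array([ 1.47311870e-03, -7.77969946e-05, -1.18518607e-03, -9.80193202e-04,
       -1.37554113e-03, -2.85790514e-04]), 'tau': array([-2.53921989e-01, -7.42661977e+01,  2.96090466e+01, -1.09969944e+00,
       -3.12556804e-03,  3.64125869e-02]), 'tool_pos': array([473.257539  , 361.65948216,   9.14403444]), 'tcp_rot': array([1.83712647e-01, 3.13535652e+00, 8.40250444e-04]), 'wrist_force': array([-1.26756298, -0.30067051,  9.99356321]), 'wrist_torque': array([-0.19021472,  0.50039912,  0.03486467]), 'opening': 13.901514910856376}
```

View pics/w3.png

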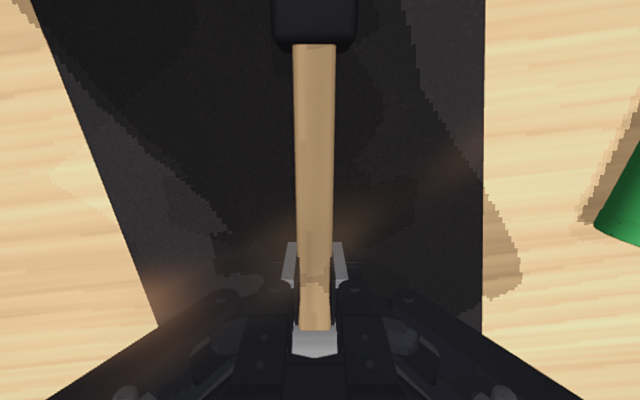

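arm_command(rows=[[255,[0,0,-3],[0,0,0]],[255,[0,0,-6],[0,0,0]],[255,[-1,-3,-6],[0,0,0]],[255,[-2,-7,-6],[0,0,-3]],[255,[-3.5,-11,-6],[0,0,-6]],[255,[-5,-15,-6],[0,0,-9]],[255,[-6,-18,-6],[0,0,-10.7]],[255,[-6.5,-19.8,-6],[0,0,-10.7]],[255,[-6.5,-19.8,-6],[0,0,-10.7]],[255,[-6.5,-19.8,-6],[0,0,-10.7]]], squeeze=120)

```text
clock: 6.85
tool_pos: [514.3, 157.2, 68.2]
tcp_rot: [0.108, -3.139, -0.0]
wrist_force: [1.0, 0.6, -2.6]
opening: 13.8
```

```bash
python3 - <<'E'
from h import *
s=ctrl.state();print(s["clock"],s["tool_pos"],s["tcp_rot"],s["wrist_force"],s["wrist_torque"],s["opening"])
f=ctrl.grab_frame("wrist");cv2.imwrite("pics/w4.png",f["image"])
f2=ctrl.grab_frame("side");cv2.imwrite("pics/d4.png",cv2.resize(f2["image"][100:270,260:460],None,fx=4,fy=3.5))
f3=ctrl.grab_frame("scene");cv2.imwrite("pics/s4.png",cv2.resize(f3["image"][130:270,190:390],None,fx=4,fy=4))
for fr in (f3,f2):
  for l,z in [("wedge_butt",22),("mallet_head",75)]:
    for d in ctrl.landmark_of(fr,l)[:3]:
        p=np.array(d["position"])*[640,400]; print(l,round(d["confidence"],2),p.round(1),at_z(fr,p,z).round(1))
E
```

```text
6.85 [514.27300684 157.22156777  68.23803317] [ 1.08023852e-01 -3.13932866e+00 -3.25097217e-04] [ 1.01169021  0.64615045 -2.58223113] [0.04042933 0.05878259 0.03008532] 13.770834481634697
wedge_butt 0.57 [302.2 225.3] [575.9  88.1  22. ]
mallet_head 0.88 [453.8 197.1] [196.1 340.   75. ]
mallet_head 0.75 [322.8 226.6] [568.6 175.3  75. ]
mallet_head 0.61 [447.6 293. ] [495.2 544.5  75. ]
wedge_butt 0.74 [349.7 196.2] [577.2  90.   22. ]
mallet_head 0.77 [186.7 197.4] [126.2 225.6  75. ]
mallet_head 0.76 [335.5 171.8] [559.8 153.7  75. ]
mallet_head 0.59 [263.6 136. ] [426.  433.9  75. ]
```

View pics/d4.png

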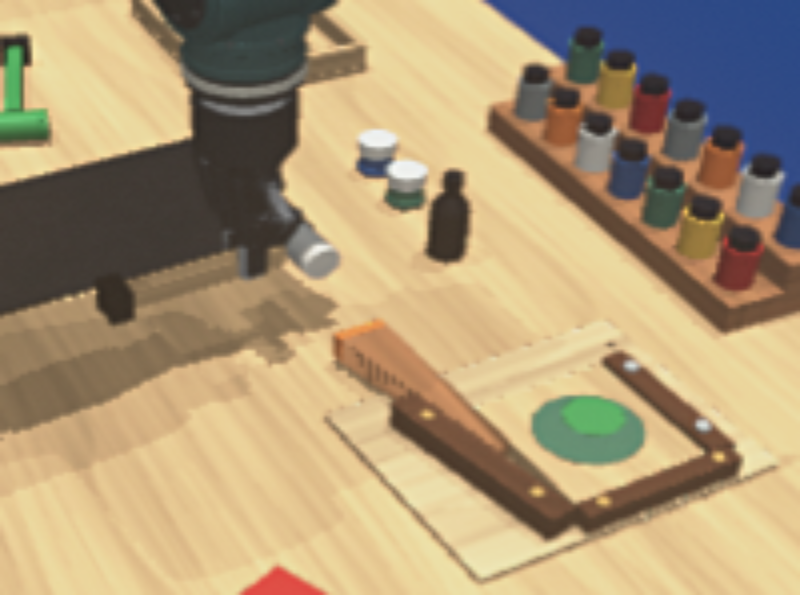

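View pics/s4.png

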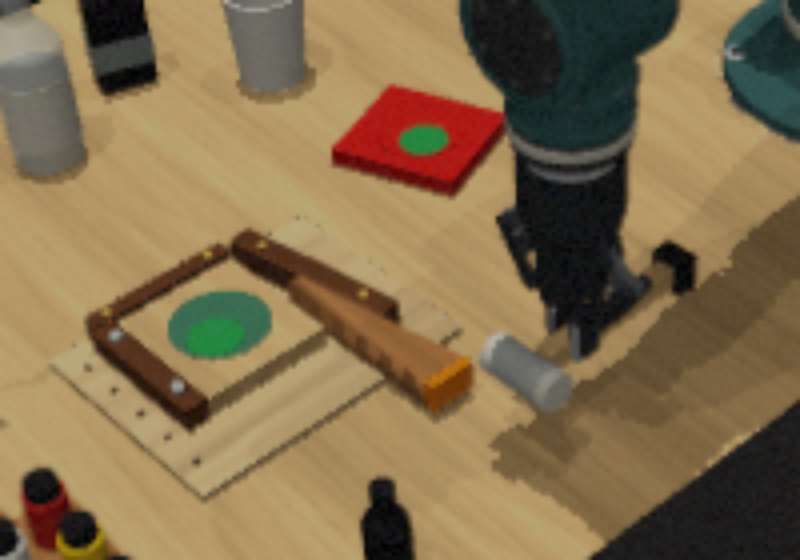

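arm_command(rows=[[255,[0,0,2],[0,0,0]],[255,[0,0,3.8],[0,0,0]],[255,[0,0,5.1],[0,0,0]],[255,[-0.2,-1,5.1],[0,0,0]],[255,[-0.3,-1.8,5.1],[0,0,0]],[255,[-0.4,-2.3,5.1],[0,0,0]],[255,[-0.45,-2.7,5.1],[0,0,0]],[255,[-0.45,-2.7,5.1],[0,0,0]],[255,[-0.45,-2.7,5.1],[0,0,0]],[255,[-0.45,-2.7,5.1],[0,0,0]]])

```text
clock: 8.2
tool_pos: [520.8, 130.8, 17.4]
tcp_rot: [-0.11, 3.139, 0.0]
wrist_force: [-0.4, -0.4, -4.2]
opening: 13.3
```

```bash
cat > look.py <<'E'
from h import *
import sys
k=sys.argv[1]
s=ctrl.state();print(s["clock"],s["tool_pos"],s["wrist_force"],s["wrist_torque"],s["opening"])
f2=ctrl.grab_frame("side");a=cv2.resize(f2["image"][150:260,320:470],None,fx=5,fy=5,interpolation=cv2.INTER_CUBIC)
f3=ctrl.grab_frame("scene");b=cv2.resize(f3["image"][170:270,200:350],None,fx=5,fy=5,interpolation=cv2.INTER_CUBIC)
cv2.imwrite(f"pics/l{k}.png",cv2.resize(cv2.vconcat([a,b]),None,fx=.57,fy=.57))
E
python3 look.py 1
```

```text
8.2 [520.83492792 130.78383231  17.42608663] [-0.41913935 -0.3869393  -4.21305888] [ 0.00133879  0.07848265 -0.07195533] 13.333716414895152
```

View pics/l1.png

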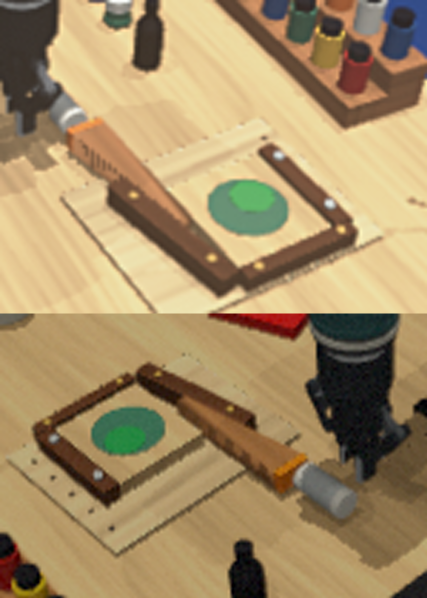

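arm_command(rows=[[255,[-0.05,-0.3,0],[0,0,0]],[255,[-0.1,-0.6,0],[0,0,0]],[255,[-0.15,-0.85,0],[0,0,0]],[255,[-0.18,-1.05,0],[0,0,0]],[255,[-0.21,-1.2,0],[0,0,0]],[255,[-0.23,-1.35,0],[0,0,0]],[255,[-0.25,-1.5,0],[0,0,0]],[255,[-0.28,-1.65,0],[0,0,0]],[255,[-0.3,-1.8,0],[0,0,0]],[255,[-0.32,-1.9,0],[0,0,0]]])

```text
clock: 9.3
tool_pos: [525.2, 112.2, 17.3]
tcp_rot: [0.11, -3.139, -0.002]
wrist_force: [-0.7, 4.5, -2.3]
opening: 13.2
```

```bash
python3 look.py 2
```

```text
9.3 [525.24814629 112.205242    17.2569107 ] [-0.70904248  4.52546479 -2.26834292] [1.00987947 0.32724666 0.1908339 ] 13.220571811388506
```

View pics/l2.png

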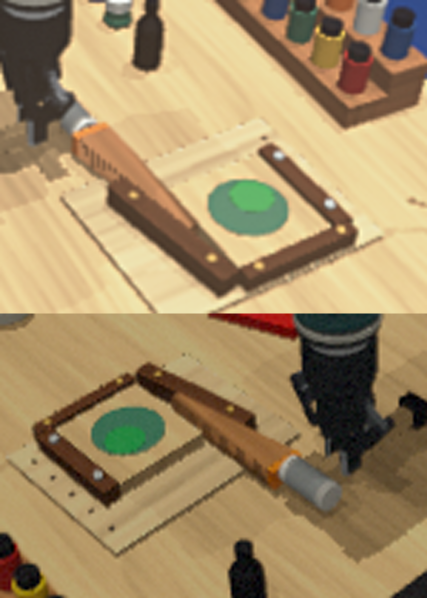

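arm_command(rows=[[255,[0.15,0.9,0],[0,0,0]],[255,[0.28,1.7,0],[0,0,0]],[255,[0.28,1.7,0],[0,0,0]],[255,[0.18,1.1,0],[0,0,0]],[255,[0.08,0.5,0],[0,0,0]],[255,[0.02,0.1,0],[0,0,0]],[255,[-0.03,-0.2,0],[0,0,0]],[255,[-0.07,-0.4,0],[0,0,0]],[255,[-0.1,-0.6,0],[0,0,0]],[255,[-0.13,-0.8,0],[0,0,0]]])

```text
clock: 10.4
tool_pos: [527.1, 104.1, 17.3]
tcp_rot: [0.11, -3.139, -0.001]
wrist_force: [-0.8, 5.0, -2.3]
opening: 13.2
```

arm_command(rows=[[255,[0.15,0.9,0],[0,0,0]],[255,[0.28,1.7,0],[0,0,0]],[255,[0.28,1.7,0],[0,0,0]],[255,[0.18,1.1,0],[0,0,0]],[255,[0.08,0.5,0],[0,0,0]],[255,[0.02,0.1,0],[0,0,0]],[255,[-0.03,-0.2,0],[0,0,0]],[255,[-0.07,-0.4,0],[0,0,0]],[255,[-0.09,-0.5,0],[0,0,0]],[255,[-0.09,-0.5,0],[0,0,0]]])

```text
clock: 11.4
tool_pos: [528.3, 99.0, 17.2]
tcp_rot: [0.109, -3.139, -0.0]
wrist_force: [-1.7, 3.2, -2.4]
opening: 13.6
```

```bash
python3 look.py 3
```

```text
11.4 [528.34869954  99.00079243  17.24620449] [-1.68158306  3.19430043 -2.35155321] [0.539421  0.2822993 0.1017985] 13.558150308433389
```

View pics/l3.png

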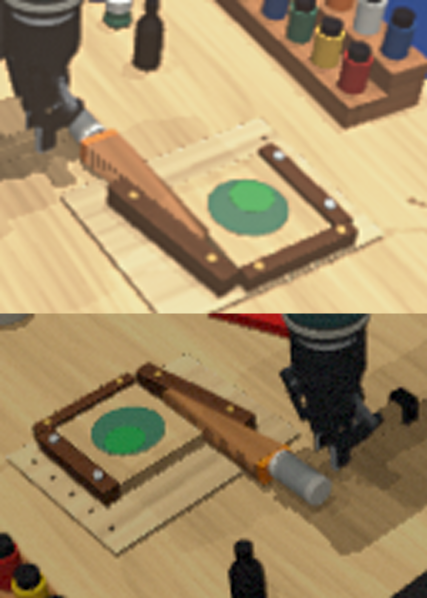

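arm_command(rows=[[255,[0.15,0.9,0],[0,0,0]],[255,[0.28,1.7,0],[0,0,0]],[255,[0.28,1.7,0],[0,0,0]],[255,[0.18,1.1,0],[0,0,0]],[255,[0.08,0.5,0],[0,0,0]],[255,[0.02,0.1,0],[0,0,0]],[255,[0,0,0],[0,0,0]],[255,[-0.02,-0.1,0],[0,0,0]],[255,[-0.035,-0.2,0],[0,0,0]],[255,[-0.05,-0.3,0],[0,0,0]]])

```text
clock: 12.5
tool_pos: [529.0, 96.4, 17.3]
tcp_rot: [0.11, -3.139, -0.001]
wrist_force: [-1.0, 4.5, -1.8]
opening: 13.6
```

arm_command(rows=[[255,[0.15,0.9,0],[0,0,0]],[255,[0.28,1.7,0],[0,0,0]],[255,[0.28,1.7,0],[0,0,0]],[255,[0.18,1.1,0],[0,0,0]],[255,[0.08,0.5,0],[0,0,0]],[255,[0.02,0.1,0],[0,0,0]],[255,[0,0,0],[0,0,0]],[255,[-0.02,-0.1,0],[0,0,0]],[255,[-0.035,-0.2,0],[0,0,0]],[255,[-0.05,-0.3,0],[0,0,0]]])

```text
clock: 13.5
tool_pos: [529.7, 93.5, 17.3]
tcp_rot: [0.11, -3.139, -0.001]
wrist_force: [-1.4, 4.5, -2.1]
opening: 13.9
```

arm_command(rows=[[255,[0.15,0.9,0],[0,0,0]],[255,[0.28,1.7,0],[0,0,0]],[255,[0.28,1.7,0],[0,0,0]],[255,[0.18,1.1,0],[0,0,0]],[255,[0.08,0.5,0],[0,0,0]],[255,[0.02,0.1,0],[0,0,0]],[255,[0,0,0],[0,0,0]],[255,[-0.02,-0.1,0],[0,0,0]],[255,[-0.035,-0.2,0],[0,0,0]],[255,[-0.05,-0.3,0],[0,0,0]]])

```text
clock: 14.5
tool_pos: [530.4, 90.5, 17.3]
tcp_rot: [0.11, -3.139, -0.001]
wrist_force: [-1.2, 4.7, -2.2]
opening: 13.3
```

arm_command(rows=[[255,[0.15,0.9,0],[0,0,0]],[255,[0.28,1.7,0],[0,0,0]],[255,[0.28,1.7,0],[0,0,0]],[255,[0.18,1.1,0],[0,0,0]],[255,[0.08,0.5,0],[0,0,0]],[255,[0.02,0.1,0],[0,0,0]],[255,[0,0,0],[0,0,0]],[255,[-0.02,-0.1,0],[0,0,0]],[255,[-0.035,-0.2,0],[0,0,0]],[255,[-0.05,-0.3,0],[0,0,0]]])

```text
clock: 15.5
tool_pos: [531.1, 87.6, 17.3]
tcp_rot: [0.11, -3.139, -0.001]
wrist_force: [-1.1, 5.1, -1.8]
opening: 13.3
```

arm_command(rows=[[255,[0.15,0.9,0],[0,0,0]],[255,[0.28,1.7,0],[0,0,0]],[255,[0.28,1.7,0],[0,0,0]],[255,[0.18,1.1,0],[0,0,0]],[255,[0.08,0.5,0],[0,0,0]],[255,[0.02,0.1,0],[0,0,0]],[255,[0,0,0],[0,0,0]],[255,[-0.02,-0.1,0],[0,0,0]],[255,[-0.035,-0.2,0],[0,0,0]],[255,[-0.05,-0.3,0],[0,0,0]]])

```text
clock: 16.5
tool_pos: [531.9, 84.6, 17.3]
tcp_rot: [0.11, -3.139, -0.002]
wrist_force: [-2.0, 5.4, -1.8]
opening: 13.3
```

```bash
python3 look.py 4
```

```text
16.5 [531.85797932  84.6040864   17.27116881] [-1.97503405  5.44897478 -1.82716239] [0.91877139 0.29882324 0.16871872] 13.286483761931201
```

View pics/l4.png

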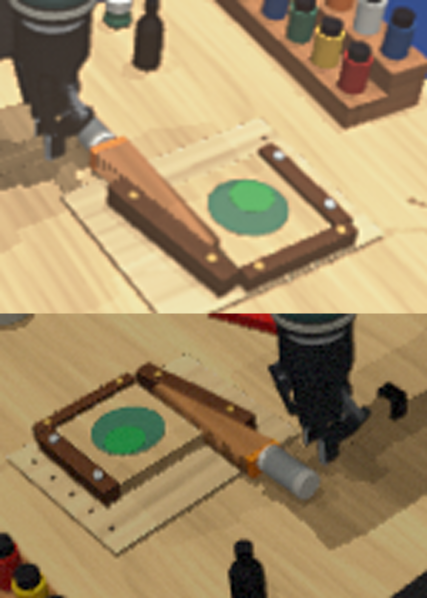

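arm_command(rows=[[255,[0.15,0.9,0],[0,0,0]],[255,[0.28,1.7,0],[0,0,0]],[255,[0.28,1.7,0],[0,0,0]],[255,[0.18,1.1,0],[0,0,0]],[255,[0.08,0.5,0],[0,0,0]],[255,[0.02,0.1,0],[0,0,0]],[255,[0,0,0],[0,0,0]],[255,[-0.02,-0.1,0],[0,0,0]],[255,[-0.035,-0.2,0],[0,0,0]],[255,[-0.05,-0.3,0],[0,0,0]]])

```text
clock: 17.6
tool_pos: [532.5, 81.7, 17.3]
tcp_rot: [0.11, -3.139, -0.002]
wrist_force: [-2.3, 5.6, -1.2]
opening: 13.2
```

arm_command(rows=[[255,[0.15,0.9,0],[0,0,0]],[255,[0.28,1.7,0],[0,0,0]],[255,[0.28,1.7,0],[0,0,0]],[255,[0.18,1.1,0],[0,0,0]],[255,[0.08,0.5,0],[0,0,0]],[255,[0.02,0.1,0],[0,0,0]],[255,[0,0,0],[0,0,0]],[255,[-0.02,-0.1,0],[0,0,0]],[255,[-0.035,-0.2,0],[0,0,0]],[255,[-0.05,-0.3,0],[0,0,0]]])

```text
clock: 18.6
tool_pos: [533.3, 78.7, 17.3]
tcp_rot: [0.11, -3.139, -0.002]
wrist_force: [-1.1, 5.2, -1.0]
opening: 13.2
```

arm_command(rows=[[255,[0.15,0.9,0],[0,0,0]],[255,[0.28,1.7,0],[0,0,0]],[255,[0.28,1.7,0],[0,0,0]],[255,[0.18,1.1,0],[0,0,0]],[255,[0.08,0.5,0],[0,0,0]],[255,[0.02,0.1,0],[0,0,0]],[255,[0,0,0],[0,0,0]],[255,[-0.02,-0.1,0],[0,0,0]],[255,[-0.035,-0.2,0],[0,0,0]],[255,[-0.05,-0.3,0],[0,0,0]]])

```text
clock: 19.6
tool_pos: [534.0, 75.8, 17.3]
tcp_rot: [0.11, -3.139, -0.002]
wrist_force: [-1.8, 6.6, -1.8]
opening: 13.5
```

arm_command(rows=[[255,[0.15,0.9,0],[0,0,0]],[255,[0.28,1.7,0],[0,0,0]],[255,[0.28,1.7,0],[0,0,0]],[255,[0.18,1.1,0],[0,0,0]],[255,[0.08,0.5,0],[0,0,0]],[255,[0.02,0.1,0],[0,0,0]],[255,[0,0,0],[0,0,0]],[255,[-0.02,-0.1,0],[0,0,0]],[255,[-0.035,-0.2,0],[0,0,0]],[255,[-0.05,-0.3,0],[0,0,0]]])

```text
clock: 20.6
tool_pos: [534.7, 72.8, 17.3]
tcp_rot: [0.11, -3.139, -0.002]
wrist_force: [-1.3, 5.4, -1.6]
opening: 13.4
```

arm_command(rows=[[255,[0.15,0.9,0],[0,0,0]],[255,[0.28,1.7,0],[0,0,0]],[255,[0.28,1.7,0],[0,0,0]],[255,[0.18,1.1,0],[0,0,0]],[255,[0.08,0.5,0],[0,0,0]],[255,[0.02,0.1,0],[0,0,0]],[255,[0,0,0],[0,0,0]],[255,[-0.02,-0.1,0],[0,0,0]],[255,[-0.035,-0.2,0],[0,0,0]],[255,[-0.05,-0.3,0],[0,0,0]]])

```text
clock: 21.6
tool_pos: [535.4, 69.8, 17.3]
tcp_rot: [0.11, -3.139, -0.002]
wrist_force: [-1.8, 5.7, -1.3]
opening: 13.3
```

```bash
python3 look.py 5
```

```text
21.6 [535.4106386   69.83609906  17.28917944] [-1.79330548  5.7106431  -1.32723002] [1.09210391 0.26492625 0.10521072] 13.281520392499385
```

View pics/l5.png

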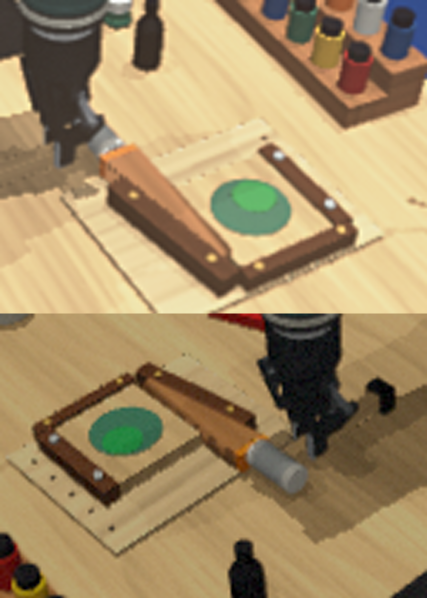

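arm_command(rows=[[255,[0.15,0.9,0],[0,0,0]],[255,[0.28,1.7,0],[0,0,0]],[255,[0.28,1.7,0],[0,0,0]],[255,[0.18,1.1,0],[0,0,0]],[255,[0.08,0.5,0],[0,0,0]],[255,[0.02,0.1,0],[0,0,0]],[255,[0,0,0],[0,0,0]],[255,[-0.02,-0.1,0],[0,0,0]],[255,[-0.03,-0.18,0],[0,0,0]],[255,[-0.04,-0.25,0],[0,0,0]]])

```text
clock: 22.7
tool_pos: [536.0, 67.4, 17.3]
tcp_rot: [0.11, -3.139, -0.002]
wrist_force: [-1.3, 6.1, -1.6]
opening: 13.2
```

arm_command(rows=[[255,[0.15,0.9,0],[0,0,0]],[255,[0.28,1.7,0],[0,0,0]],[255,[0.28,1.7,0],[0,0,0]],[255,[0.18,1.1,0],[0,0,0]],[255,[0.08,0.5,0],[0,0,0]],[255,[0.02,0.1,0],[0,0,0]],[255,[0,0,0],[0,0,0]],[255,[-0.02,-0.1,0],[0,0,0]],[255,[-0.03,-0.18,0],[0,0,0]],[255,[-0.04,-0.25,0],[0,0,0]]])

```text
clock: 23.7
tool_pos: [535.8, 66.2, 17.2]
tcp_rot: [0.112, -3.138, -0.008]
wrist_force: [-5.9, 19.6, 1.5]
opening: 13.5
```

arm_command(rows=[[255,[0.15,0.9,0],[0,0,0]],[255,[0.28,1.7,0],[0,0,0]],[255,[0.28,1.7,0],[0,0,0]],[255,[0.2,1.2,0],[0,0,0]],[255,[0.12,0.75,0],[0,0,0]],[255,[0.07,0.45,0],[0,0,0]],[255,[0.045,0.27,0],[0,0,0]],[255,[0.03,0.17,0],[0,0,0]],[255,[0.015,0.1,0],[0,0,0]],[255,[0,0.02,0],[0,0,0]]])

```text
clock: 24.7
tool_pos: [535.9, 66.3, 17.2]
tcp_rot: [0.112, -3.139, -0.006]
wrist_force: [-5.3, 15.8, 1.1]
opening: 13.4
```

```bash
python3 look.py 6
```

```text
24.7 [535.888446    66.28269579  17.21203095] [-5.29398988 15.78567957  1.11404311] [3.13991725 0.85159475 0.48828395] 13.41837402016342
```

View pics/l6.png

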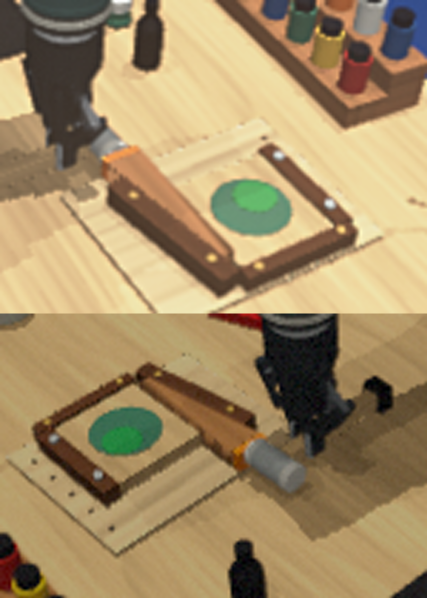

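arm_command(rows=[[255,[0.15,0.9,0],[0,0,0]],[255,[0.3,1.8,0],[0,0,0]],[255,[0.5,3,0],[0,0,0]],[255,[0.66,4,-1],[0,0,0]],[255,[0.66,4,-4],[0,0,0]],[255,[0.66,6,-6],[0,0,0]],[255,[0.66,8,-6],[0,0,0]],[255,[0.66,8,-6],[0,0,0]],[255,[0.66,8,-6],[0,0,0]],[255,[0.66,8,-6],[0,0,0]]])

```text
clock: 25.8
tool_pos: [524.3, 143.9, 77.3]
tcp_rot: [0.11, -3.139, 0.0]
wrist_force: [-0.4, -0.2, -3.2]
opening: 13.5
```

```bash
python3 look.py 7; python3 - <<'E'
from h import *
from scipy.spatial.transform import Rotation as R
s=ctrl.state();M=R.from_rotvec(s["tcp_rot"]).as_matrix()
print(s["clock"],M.round(3),(M.T@(np.array([473,361.5,8.3])-s["tool_pos"])).round(1))
E
```

```text
25.8 [524.29542705 143.94870152  77.2899407 ] [-0.43963539 -0.20499231 -3.24531979] [0.01325703 0.03348056 0.03076995] 13.501142700542076
25.9 [[-0.998 -0.069 -0.   ]
 [-0.069  0.998 -0.   ]
 [ 0.    -0.    -1.   ]] [ 36.1 220.8  68.9]
```

View pics/l7.png

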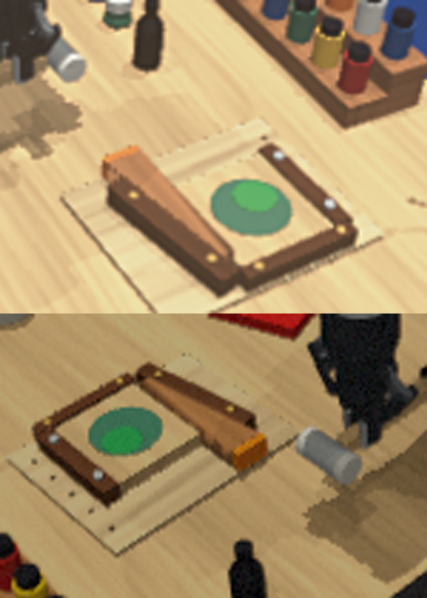

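arm_command(rows=[[255,[0.7,4.5,0],[0,0,0]],[255,[1.4,9,0],[0,0,3]],[255,[2.1,13.5,0],[0,0,6]],[255,[2.8,18,0],[0,0,9]],[255,[3.6,22.1,1],[0,0,10.7]],[255,[3.6,22.1,3],[0,0,10.7]],[255,[3.6,22.1,5],[0,0,10.7]],[255,[3.6,22.1,6],[0,0,10.7]],[255,[3.6,22.1,6.5],[0,0,10.7]],[255,[3.6,22.1,6.5],[0,0,10.7]]])

```text
clock: 26.9
tool_pos: [473.3, 361.6, 12.1]
tcp_rot: [-0.185, -3.136, 0.0]
wrist_force: [-0.2, -0.2, -2.8]
opening: 13.6
```

```bash
python3 - <<'E'
from h import *
s=ctrl.state();print(s["tool_pos"],s["wrist_force"])
f2=ctrl.grab_frame("side");cv2.imwrite("pics/d8.png",cv2.resize(f2["image"][100:220,220:380],None,fx=5,fy=5,interpolation=cv2.INTER_CUBIC))
E
```

```text
[473.26416002 361.62654435  12.09401317] [-0.15096781 -0.19662157 -2.84783189]
```

View pics/d8.png

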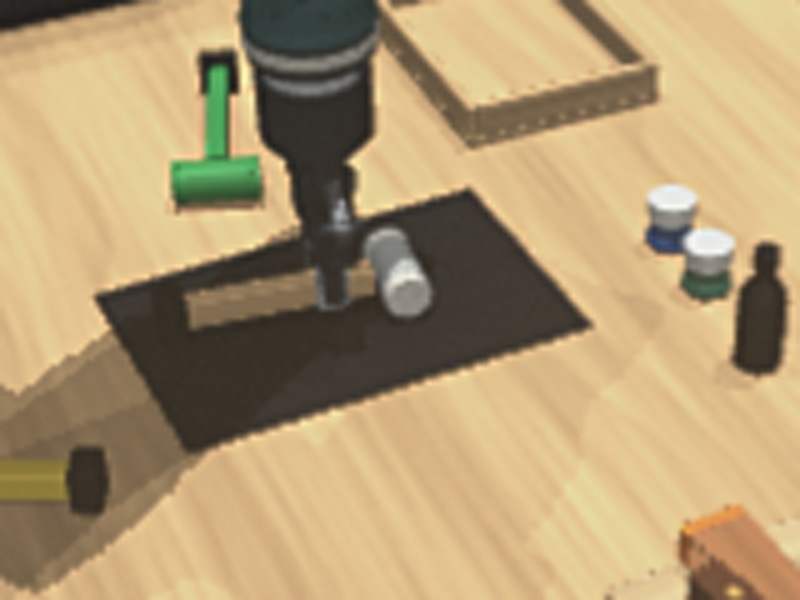

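Lower 3 mm and see the contact force.

arm_command(rows=[[255,[0,0,0.05],[0,0,0]],[255,[0,0,0.1],[0,0,0]],[255,[0,0,0.15],[0,0,0]],[255,[0,0,0.2],[0,0,0]],[255,[0,0,0.25],[0,0,0]],[255,[0,0,0.28],[0,0,0]],[255,[0,0,0.3],[0,0,0]],[255,[0,0,0.3],[0,0,0]],[255,[0,0,0.3],[0,0,0]],[255,[0,0,0.3],[0,0,0]]])

```text
clock: 27.95
tool_pos: [473.2, 362.1, 9.3]
tcp_rot: [0.184, 3.136, 0.0]
wrist_force: [-0.8, 0.2, -2.6]
opening: 13.4
```

arm_command(rows=[[255,[0,0,0.03],[0,0,0]],[255,[0,0,0.06],[0,0,0]],[255,[0,0,0.1],[0,0,0]],[255,[0,0,0.1],[0,0,0]],[255,[0,0,0.1],[0,0,0]],[200,[0,0,0.1],[0,0,0]],[140,[0,0,0.05],[0,0,0]],[80,[0,0,0],[0,0,0]],[0,[0,0,0],[0,0,0]],[0,[0,0,0],[0,0,0]]])

```text
clock: 28.95
tool_pos: [473.2, 362.1, 9.2]
tcp_rot: [0.184, 3.136, -0.0]
wrist_force: [-0.6, -0.1, 0.0]
opening: 75.6
```

arm_command(rows=[[0,[0,0,0],[0,0,0]],[0,[0,0,0],[0,0,0]],[0,[0,0,-1],[0,0,0]],[0,[0,0,-3],[0,0,0]],[0,[0,0,-6],[0,0,0]],[0,[0,0,-10],[0,0,0]],[0,[0,0,-14],[0,0,0]],[0,[0,0,-15],[0,0,0]],[0,[0,0,-15],[0,0,0]],[0,[0,0,-15],[0,0,0]]])

```text
clock: 29.95
tool_pos: [472.8, 361.9, 158.6]
tcp_rot: [-0.184, -3.135, 0.001]
wrist_force: [0.1, -0.9, -0.4]
opening: 85.2
```

```bash
python3 look.py 9; python3 - <<'E'
from h import *
f2=ctrl.grab_frame("side");cv2.imwrite("pics/d9.png",cv2.resize(f2["image"][100:220,220:380],None,fx=5,fy=5,interpolation=cv2.INTER_CUBIC))
f=ctrl.grab_frame("wrist");cv2.imwrite("pics/w9.png",f["image"])
E
```

```text
29.95 [472.83244396 361.86380248 158.55301774] [ 0.10369876 -0.85204017 -0.40040839] [0.00081734 0.0397573  0.0173217 ] 85.15115626365365
```

View pics/d9.png

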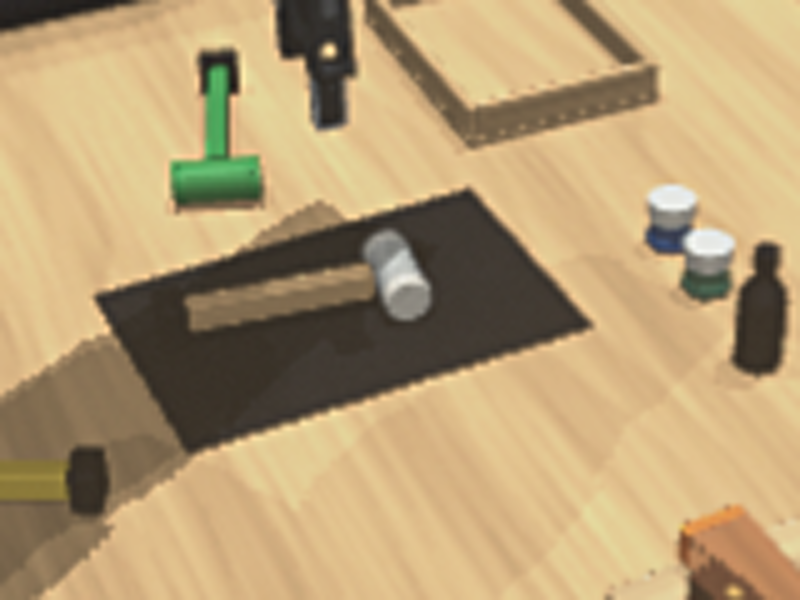

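View pics/w9.png

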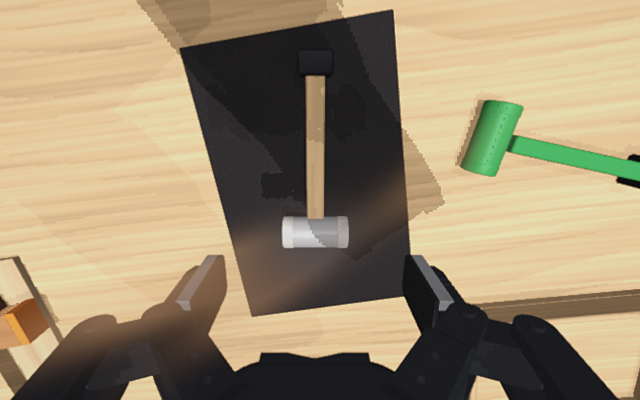

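View pics/l9.png

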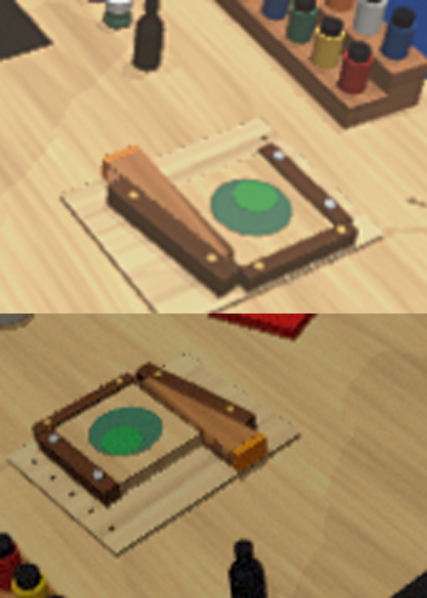

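The mallet lies flat on the mat near its centre (wrist view, grip about (316,150)). The gripper is open and clear. The wedge sits tight against the panel and the bystanders are where they were.

```bash
python3 -c "
from rig import ctrl
print(ctrl.hand_in())"
```

```text
the job is handed in; nothing more can be done
None
```

The wedge is driven tight and the mallet is back on the mat. I handed the job in at about 30 s of the 64 s allowed; no verdict is reported.

- **Picking up:** I chose the steel and white mallet on the black mat, not the green or yellow one, and gripped it by its handle.
- **Driving the wedge:** I gave 13 light taps along the fence, drawing the mallet about 17 mm back between taps. The wedge moved at about 5–6 N. After roughly 54 mm of travel (estimated from the arm's position), the force rose to about 20 N over the last 1–2 mm.
- **Tightness check:** A further tap of about 16 N ended at the same tool position, within about 0.1 mm. With the mallet drawn back, the pictures show the wedge staying put and the panel lying flat against its stops.
- **Putting down:** I laid the mallet on the mat with its grip point at about (473, 362) mm, near the mat's centre by the pictures. I then let go and lifted clear by 150 mm. The last pictures show it lying level and the bystanders in view undisturbed. I did not check the cup, tin and water bottle again at the end, but the arm never went near them.

- **Not measured:** The squeeze between wedge and panel cannot be read directly. I judged it from the tap force and the wedge not advancing.
- **Disagreement:** The cameras differed by about 4 mm on where the mallet lay across its handle. I took the middle value and the grasp held.

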